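Check a feed-roller tyre: gauge pin fit, then spring-foot hardness tester

TASK

Two black feed-roller tyres lie on the worktop: slide the one whose bore fits over the upright gauge pin of the metal stand until it lies flat on the stand's plate, let go of it, and leave the other tyre lying on the worktop. Then take the hardness tester out of its wooden holder and hold it upright with its sprung foot on the small ring marked on the top of that tyre, pressing lightly so that the foot is about half way in; finish while still holding it there. Do not disturb the mug, highlighter, staple box or stapler.

Things in the scene. Friction and masses are not known exactly. Their poses are not given: they have to be found in the camera images.
- stand: fixed fit-check stand: aluminium plate 100 x 90 mm (x, y), its top 12 mm above the worktop, with an upright steel pin of 21 mm diameter in its middle, 22 mm above the plate, its tip tapered over the last 3 mm. Origin: under the plate's middle, on the worktop, z up.
- seat (a point): point on the plate's top, on the pin's axis, 12 mm above the worktop: where the underside centre of a tyre fully on the pin lies
- pin_top (a point): centre of the pin's top, 34 mm above the worktop
- tyre_wide: black rubber feed-roller tyre lying flat: a ring of outer diameter 58 mm, 30 mm tall, with a 24 mm through bore (goes over the pin), 0.08 kg. Origin: centre of its underside; z is its axis, x points to its mark.
- mark_wide (a point): centre of the white ring (12 mm across) marked on the top face of the 24 mm bore tyre, 20.5 mm from the tyre's axis, 30 mm above its underside
- tyre_narrow: the other black tyre, of the same outer size and with the same kind of mark, but with a 14 mm bore, too small for the pin. Origin: centre of its underside. It may be moved but must end lying on the worktop.
- holder: fixed light-wood holder block 60 x 60 x 48 mm with a stepped well in which the tester stands: the upper 12 mm of the well is 38 mm wide, below it a ledge and a 28 mm hole. Origin: centre of its underside, on the worktop.
- tester: hardness tester, 100 mm tall, 0.145 kg: a grey upright barrel of 34 mm diameter from 34 mm to 94 mm above the origin, a black dial cap above it, below it a 24 mm collar and the sprung foot. Origin: on its axis at the underside of the foot when the foot is fully out; z points up from foot to cap. In the holder the origin is 2 mm above the worktop and the barrel shows from 48 mm to 96 mm height; draw it straight up by 50 mm to clear the holder.
- foot_tip (a point): centre of the underside of the tester's sprung steel foot (12 mm diameter); moves with the foot
- foot (a joint): how far the foot is pushed into the tester: 0 fully out, 0.016 m fully in; the spring pushes back with 1.5 N at 0 rising by 0.25 N per mm (3.5 N half way)
- mug: white dotted mug, 92 mm across, 93 mm tall, in front of the trimmer; a bystander, leave it where it is. Origin: centre of its underside.
- highlighter: highlighter pen lying flat, 106 mm long, 14 mm thick; a bystander, leave it where it is. Origin: centre of its underside.
- staple_box: small box of staples, 38 x 82 x 28 mm, lying flat; a bystander, leave it where it is. Origin: centre of its underside.
- stapler: black desk stapler, 170 mm long, 50 mm tall; a bystander, leave it where it is. Origin: centre of its underside.
Things that resemble listed ones, but are neither listed nor needed, are in the scene too. What is shaped like the tyre_wide but yellow is not meant.

How it is judged:
By the outcome, as a careful person would: the job done as asked, in the order asked, and still so for the second after the job is handed in, while the arm keeps its last pose, push and grip.
It also fails if it takes over 61 s, if anything falls off the work surface, if the arm or the gripper's body presses on something with over 40 N, if the wrist force passes 120 N, or if a joint passes its speed limit or range.

ROBOT

A 7-joint arm with a two-finger parallel gripper is mounted at the origin on a cart in front of the work surface, level with it; the furniture and walls round the work are solid. World frame = base frame: x ahead of the robot, y to its left, z up, the work surface at z = 0. Lengths are in m, angles in rad, forces in N, time in s.
With the tool pointing down it reaches from about 0.4 to 0.875 m from the base axis. Payload 4.4 kg.
Tool frame: the origin (TCP) lies at the very end of the fingers, on their centre line; the grasp point (between the pads) lies 19 mm behind it (arm.grasp_offset is the distance from the TCP to the grasp point, in m); z points along the fingers, y is the line along which they close (so a half turn about z gives the same grasp; the last joint's range is limited). The gripper opens to 85 mm and grips with 20 to 120 N. Pads are 22 mm wide; open, the fingers measure 114 mm over their backs; the gripper's body (76 mm by 85 mm) begins 54 mm behind the grasp point. The pads swing forward as they close: fully open they stand 13 mm farther back than shut.
Start: joints at [-1.266, 0.628, 0.038, 1.517, -0.027, 0.996, -0.02], TCP at [0.236, 0.606, 0.231] pointing down, gripper open.
Joint ranges: [-3.06, 3.06], [-0.37, 2.12], [-1.25, 1.32], [0.18, 2.47], [-1.1, 4.24], [0.23, 1.98], [-2.94, 2.94]. Speed limits (rad/s): [2.57, 2.57, 3.14, 3.14, 3.14, 3.14, 3.14].

INTERFACE

Orientations are given as a rotation vector (axis times angle).
In Python, from rig import sensors, capture, workorder, arm gives the robot as it stands. The module is installed in compiled form; this text tells all that it offers.
- The arm moves only by the tool move_arm, never from a script. Its arguments are lists of equal length, an entry for each row: "gripper": the finger opening in cm, from 0 to 8.54; "xyz": the shift along the world's x, y, z in cm, a list of three; "spin": the turn about the world's z in degrees. A call has 1 to 12 rows; each row is the pose to reach, as a shift and turn from the pose commanded when the call began; what a row does not reach only later rows make up. A row lasts 1/8 s, in which the tool goes at most 62.5 mm and 10.7 degrees, less where a joint would pass 70% of its speed; a pose out of reach is approached as far as the arm can. A call with a gripper value outside its range is refused whole. The fingers move at their own pace and stop on an object; the grip force is fixed at half the most. Time passes only in rows, so rows that repeat a pose let the fingers close. It gives the time, the measured TCP pose, the force, the opening and the grip force at its end, in the units of the state.
- sensors.get_state(): the state, without advancing time (a new reading comes with each control period).
- capture(name): name is "scene" or "top" or "wrist"; returns a dict with "image" (384x512x3 uint8, red, green, blue), "z_map" (384x512 float32, m along the optical axis (not along the pixel's ray), 0 where there is no reading), "camera_matrix" (3x3 intrinsics, pixels), "rvec" (rotation vector, rad) and "tvec" (3), from world to camera coordinates, as OpenCV has them. Camera axes: x right, y down, z forward; pixel columns grow to the right and rows downward; lengths in m; the calibration is good to about 2 mm. A picture is of the moment at which its call begins.
- workorder.job_done(): hands the job in; it is judged then, once.
The state is a dict: "t": time; "q": joint angles; "qd": joint speeds; "joint_efforts": joint torques, N m; "ee_pos": TCP position; "tcp_rot": TCP orientation; "wrist_force": force on the tool from outside, world axes, zero at the start; "moment": the same for the moment, N m; "opening": finger opening in m; "grasp_force": force on a finger pad.
Only numpy, scipy, OpenCV 4.12 (cv2) and the standard library are available. Lean on these libraries where they do the work, as an engineer would, in place of code of your own. Each camera call takes 0.05 s, during which the arm holds its last target. There are 200 camera calls.

## Working session

There is one attempt and no reset: what is moved stays moved. The work goes in short steps, Python scripts to look and compute and a tool call to move; the robot and the scene stay as the last step left them, time stands still between calls to the robot, and variables do not carry over. Pictures are saved under pics/ and viewed, at most 10 in all, crops included, and the job is handed in when it is done.

Besides the shell and the picture viewer there is one more tool, called after "Emit:" as name(argument=value, ...) on one line, values as JSON. move_arm: Moves the arm, as the interface text tells. Its arguments: {"type":"object","properties":{"gripper":{"type":"array","items":{"type":"number"}},"xyz":{"type":"array","items":{"type":"array","items":{"type":"number"}}},"spin":{"type":"array","items":{"type":"number"}}},"required":["gripper","xyz","spin"]}

```bash
mkdir -p pics; cat > h.py <<'E'
import numpy as np, cv2
from rig import sensors, capture, workorder, arm
def cap(n,f=None):
    c=capture(n)
    if f: cv2.imwrite('pics/'+f,c['image'][:,:,::-1])
    np.savez('last_'+n+'.npz',**c); return c
def load(n): return dict(np.load('last_'+n+'.npz'))
def world(c):
    K=c['camera_matrix'];R=cv2.Rodrigues(c['rvec'])[0];z=c['z_map']
    v,u=np.mgrid[:z.shape[0],:z.shape[1]]
    p=np.stack([(u-K[0,2])/K[0,0]*z,(v-K[1,2])/K[1,1]*z,z],-1)-np.ravel(c['tvec'])
    w=p@R; w[z<=0]=np.nan; return w
E
python3 - <<'E'
from h import *
a=cap('scene','s1.png');b=cap('top','t1.png')
cv2.imwrite('pics/both.png',0) if 0 else None
s=sensors.get_state();print(s['ee_pos'],s['tcp_rot'],s['wrist_force'],s['opening'],s['t'])
E
```

```text
[0.2353427  0.60527847 0.23047202] [-5.79135718e-01 -3.08749904e+00  2.73856598e-03] [ 0.69881827 -0.52111966 -0.15809445] 0.08589191801726603 0.1
```

View pics/t1.png

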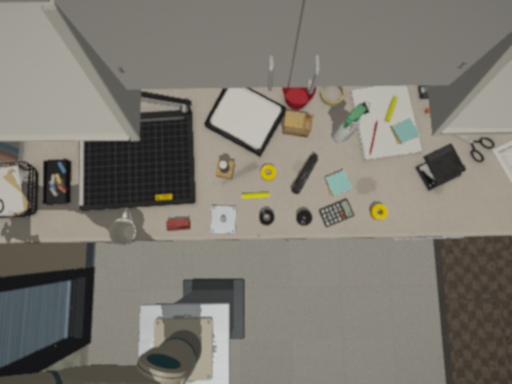

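View pics/s1.png

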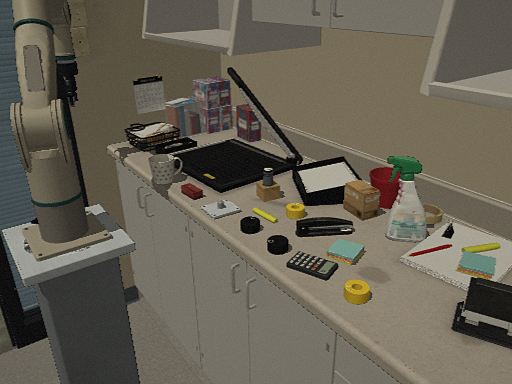

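The top view shows the stand at (223,218), the holder and tester at (225,168), the black tyres at (266,216) and (304,217), and the highlighter at (255,195). The staple box is at (178,224). Next I'll measure these.

```bash
python3 - <<'E'
from h import *
c=load('top');w=world(c)
for n,(u,v) in dict(stand=(232,212),pin=(223,218),t1=(266,216),t2=(304,217),tester=(224,165),holder=(230,175),hl=(255,195),box=(178,224),yel=(268,172),table=(285,225)).items(): print(n,w[v,u].round(3))
for n,(u,v),lo,hi in [('t1',(266,216),.02,.04),('t2',(304,217),.02,.04),('stand',(223,218),.006,.018),('pin',(223,218),.024,.05),('holder',(226,168),.038,.058),('cap',(224,165),.085,.12),('hl',(255,195),.006,.02)]:
    r=16;p=w[v-r:v+r,u-r:u+r].reshape(-1,3);p=p[(p[:,2]>lo)&(p[:,2]<hi)]
    if len(p): print(n,len(p),p.min(0).round(3),p.max(0).round(3),((p.min(0)+p.max(0))/2).round(3),p.mean(0).round(3))
im=c['image'];cr=np.hstack([cv2.resize(im[v-18:v+18,u-18:u+18],(360,360),interpolation=cv2.INTER_CUBIC) for u,v in [(266,216),(304,217)]])
cv2.imwrite('pics/tz.png',cr[:,:,::-1])
E
```

```text
stand [ 0.478 -0.173  0.011]
pin [ 0.455 -0.142  0.034]
t1 [ 0.463 -0.299 -0.003]
t2 [ 0.457 -0.441 -0.003]
tester [ 0.634 -0.153  0.103]
holder [ 0.609 -0.169  0.05 ]
hl [ 0.54  -0.259  0.013]
box [0.436 0.021 0.028]
yel [ 0.63  -0.31  -0.003]
table [ 0.428 -0.369  0.003]
t1 172 [ 0.431 -0.328  0.021] [ 0.486 -0.273  0.036] [ 0.458 -0.3    0.028] [ 0.458 -0.3    0.029]
t2 193 [ 0.425 -0.465  0.021] [ 0.484 -0.41   0.037] [ 0.455 -0.438  0.029] [ 0.454 -0.438  0.029]
stand 614 [ 0.401 -0.185  0.006] [ 0.513 -0.08   0.018] [ 0.457 -0.132  0.012] [ 0.453 -0.14   0.011]
pin 28 [ 0.443 -0.15   0.025] [ 0.462 -0.131  0.038] [ 0.453 -0.141  0.031] [ 0.453 -0.142  0.033]
holder 172 [ 0.604 -0.181  0.038] [ 0.671 -0.114  0.054] [ 0.637 -0.147  0.046] [ 0.633 -0.151  0.047]
cap 80 [ 0.621 -0.166  0.085] [ 0.653 -0.134  0.108] [ 0.637 -0.15   0.097] [ 0.637 -0.15   0.1  ]
hl 165 [ 0.489 -0.316  0.006] [ 0.602 -0.207  0.019] [ 0.545 -0.262  0.012] [ 0.543 -0.259  0.011]
```

View pics/tz.png

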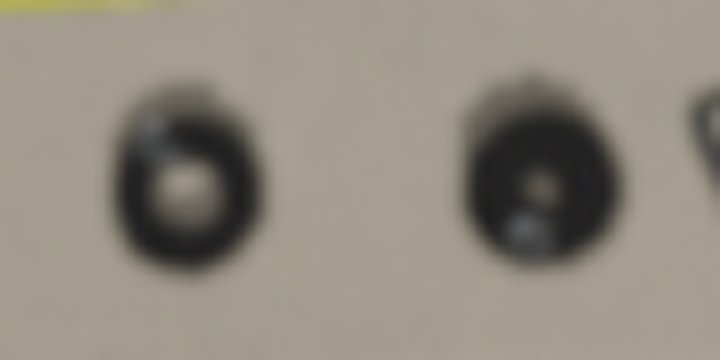

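Wide tyre: the left one, at about (0.458,-0.300), with its mark toward +x+y. Pin: (0.453,-0.141). Tester: (0.637,-0.150). I'll move above the tyre, going round the base.

Emit:
move_arm(gripper=[8.5,8.5,8.5,8.5,8.5,8.5,8.5,8.5,8.5,8.5,8.5,8.5], xyz=[[4,-4,1],[8,-8,2],[12,-12,2],[15,-17,2],[18,-22,2],[20,-27,2],[21,-33,2],[22,-39,2],[22,-45,2],[22,-51,2],[22,-57,2],[22,-63,2]], spin=[0,0,0,0,0,0,0,0,0,0,0,0])

```text
t: 1.6
ee_pos: [0.4552, -0.026, 0.2513]
tcp_rot: [0.579, 3.088, 0.0]
wrist_force: [2.0, 0.3, -0.1]
opening: 0.0849
grasp_force: 0.0
```

```bash
python3 - <<'E'
from h import *
s=sensors.get_state();print(s['ee_pos'],s['tcp_rot'],s['q'].round(2) if hasattr(s['q'],'round') else s['q'])
E
```

```text
[ 0.45519354 -0.02597317  0.25129264] [5.78641117e-01 3.08771768e+00 1.45324223e-04] [-0.09  0.33  0.12  2.01 -0.05  0.8   1.25]
```

Emit:
move_arm(gripper=[8.5,8.5,8.5,8.5,8.5,8.5,8.5], xyz=[[0,-6,0],[0,-12,-2],[0,-18,-4],[0,-24,-7],[0.3,-27.4,-10],[0.3,-27.4,-10],[0.3,-27.4,-10]], spin=[0,0,0,0,0,0,0])

```text
t: 2.48
ee_pos: [0.4585, -0.2972, 0.1512]
tcp_rot: [-0.578, -3.087, -0.002]
wrist_force: [-0.1, 0.4, 0.4]
opening: 0.0851
grasp_force: 0.0
```

```bash
python3 - <<'E'
from h import *
c=cap('wrist','w1.png');w=world(c);print(sensors.get_state()['ee_pos'])
z=w[:,:,2];m=(z>.024)&(z<.036)&(c['image'].max(2)<110)&(abs(w[:,:,0]-.458)<.05)&(abs(w[:,:,1]+.3)<.05)
p=w[m];print(len(p),p.min(0),p.max(0),(p.min(0)+p.max(0))/2)
(x,y),r=cv2.minEnclosingCircle((p[:,:2]*1000).astype(np.float32));print(x,y,r)
E
```

```text
[ 0.459013   -0.29674278  0.15173276]
1928 [ 0.42591683 -0.32960925  0.02400744] [ 0.48481737 -0.27275761  0.03089284] [ 0.4553671  -0.30118343  0.02745014]
455.3823547363281 -301.7860412597656 29.532503128051758
```

View pics/w1.png

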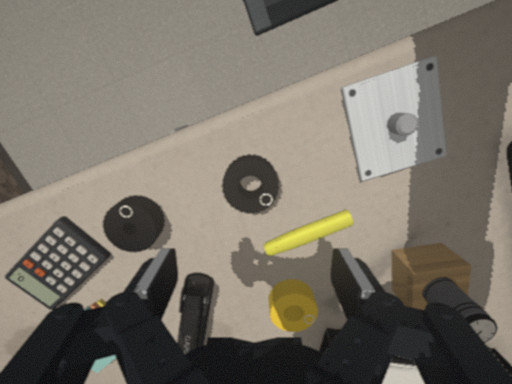

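The wrist view shows the wide tyre at (251,184) with its mark at (266,199), the pin at (404,123) and the narrow tyre at (133,222). I'll measure the pin and tester from here, then grasp.

```bash
python3 - <<'E'
from h import *
w=world(load('wrist'))
for n,(u,v),lo,hi,r in [('pin',(404,123),.029,.04,25),('plate',(395,118),.008,.016,80),('tester',(470,315),.095,.12,60)]:
    p=w[max(0,v-r):v+r,max(0,u-r):u+r].reshape(-1,3);p=p[(p[:,2]>lo)&(p[:,2]<hi)]
    print(n,len(p),p.min(0).round(4),p.max(0).round(4),cv2.minEnclosingCircle((p[:,:2]*1000).astype(np.float32)),cv2.minAreaRect((p[:,:2]*1000).astype(np.float32)))
E
```

```text
pin 395 [ 0.4403 -0.1526  0.029 ] [ 0.4608 -0.1321  0.0345] ((450.2108459472656, -142.15158081054688), 10.621133804321289) ((450.447998046875, -142.4173583984375), (20.03902244567871, 20.183183670043945), 12.667144775390625)
plate 8601 [ 0.3984 -0.1897  0.008 ] [ 0.5026 -0.0948  0.0159] ((450.2427673339844, -141.98016357421875), 66.21420288085938) ((450.42529296875, -142.3184051513672), (90.15716552734375, 100.09602355957031), 86.86775970458984)
tester 577 [ 0.6182 -0.158   0.0951] [ 0.6511 -0.1345  0.1028] ((634.6465454101562, -149.7655029296875), 16.714069366455078) ((632.576171875, -144.32211303710938), (32.943626403808594, 18.368587493896484), 20.520984649658203)
```

Emit:
move_arm(gripper=[8.5,8.5,8.5,8.5,8.5,6,5,5,5,5], xyz=[[-0.3,-0.4,-5],[-0.3,-0.4,-10],[-0.3,-0.4,-13],[-0.3,-0.4,-14.8],[-0.3,-0.4,-14.8],[-0.3,-0.4,-14.8],[-0.3,-0.4,-14.8],[-0.3,-0.4,-14.8],[-0.3,-0.4,-14.8],[-0.3,-0.4,-14.8]], spin=[0,0,0,0,0,0,0,0,0,0])

```text
t: 3.78
ee_pos: [0.4566, -0.3027, 0.0051]
tcp_rot: [0.579, 3.085, -0.001]
wrist_force: [-0.0, 1.3, 6.3]
opening: 0.0556
grasp_force: 63.9
```

Emit:
move_arm(gripper=[5,5,5,5,5,5,5,5], xyz=[[0,0,4],[0,0,7],[-0.5,5,7],[-0.5,10,7],[-0.6,14,7],[-0.6,16,7],[-0.6,16,7],[-0.6,16,7]], spin=[0,0,0,0,0,0,0,0])

```text
t: 4.78
ee_pos: [0.45, -0.1434, 0.0739]
tcp_rot: [0.58, 3.086, -0.001]
wrist_force: [-0.5, 1.1, -1.3]
opening: 0.0555
grasp_force: 64.0
```

```bash
python3 - <<'E'
from h import *
c=cap('wrist','w2.png');w=world(c);s=sensors.get_state();print(s['ee_pos'],s['opening'],s['grasp_force'])
z=w[:,:,2]
for n,lo,hi in [('tyretop',.088,.108),('plate',.008,.016)]:
    m=(z>lo)&(z<hi)&(abs(w[:,:,0]-.45)<.07)&(abs(w[:,:,1]+.142)<.07)
    if n=='tyretop': m&=(np.hypot(w[:,:,0]-.45,w[:,:,1]+.142)<.034)
    p=w[m];print(n,len(p),p.min(0),p.max(0),np.percentile(p[:,2],[10,50,90]),cv2.minEnclosingCircle((p[:,:2]*1000).astype(np.float32)))
E
```

```text
[ 0.44985269 -0.14369693  0.07375207] 0.055283122893925396 64.02532013451491
tyretop 8947 [ 0.41841548 -0.17496875  0.08800762] [ 0.47649357 -0.10847861  0.10798143] [0.0941952  0.09748225 0.09848223] ((448.5904541015625, -141.36813354492188), 33.615169525146484)
plate 7833 [ 0.39825202 -0.18678961  0.00801759] [ 0.50201256 -0.09469715  0.01592036] [0.0099574  0.01083166 0.01164268] ((450.0718688964844, -141.93914794921875), 65.94659423828125)
```

View pics/w2.png

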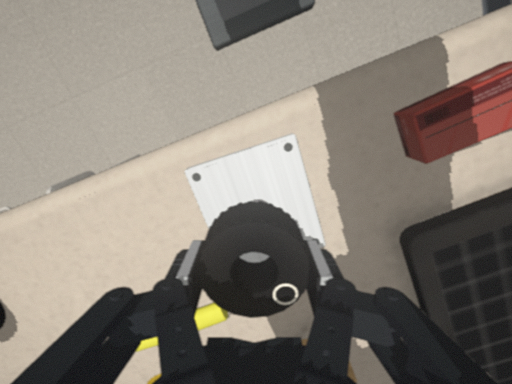

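```bash
python3 - <<'E'
from h import *
from scipy import ndimage as N
from scipy.optimize import least_squares as L
c=load('wrist');w=world(c);z=w[:,:,2]
zt=np.median(z[225:310,280:300]);print(zt)
m=(abs(z-.0975)<.004)&(np.hypot(w[:,:,0]-.45,w[:,:,1]+.142)<.036)
h=N.binary_fill_holes(m)&~m;l,k=N.label(h);sz=N.sum(h,l,range(1,k+1));b=l==np.argmax(sz)+1
v,u=np.where(N.binary_dilation(b)&~b);p=w[v,u,:2]*1000
f=lambda q:np.hypot(p[:,0]-q[0],p[:,1]-q[1])-q[2]
r=L(f,[450,-142,12],loss='soft_l1');print(r.x,np.abs(r.fun).mean(),len(p),u.min(),u.max(),v.min(),v.max())
# plane of top
P=w[m];A=np.c_[P[:,:2]-P[:,:2].mean(0),np.ones(len(P))];print(np.linalg.lstsq(A,P[:,2],rcond=None)[0])
# mark
im=c['image'].astype(int);mm=(im.min(2)>150)&(abs(z-.0975)<.006)&(np.hypot(w[:,:,0]-.45,w[:,:,1]+.142)<.03);print(w[mm].mean(0),mm.sum())
E
```

```text
nan
[ 447.79390587 -144.39624889   12.14275225] 0.29454399790339303 124 230 277 251 289
[ 0.00783053 -0.00199868  0.09741644]
[ 0.46304121 -0.1332457   0.09797491] 113
```

Emit:
move_arm(gripper=[5,5,5,5,5,5,5], xyz=[[0.2,0.2,0],[0.25,0.2,-1.5],[0.25,0.2,-2.8],[0.25,0.2,-3.3],[0.25,0.2,-3.6],[0.25,0.2,-3.8],[0.25,0.2,-3.8]], spin=[0,0,0,0,0,0,0])

```text
t: 5.7
ee_pos: [0.4521, -0.1402, 0.0354]
tcp_rot: [0.579, 3.088, 0.0]
wrist_force: [-0.3, 0.0, -1.6]
opening: 0.0554
grasp_force: 64.0
```

Emit:
move_arm(gripper=[5,5,5,5,5], xyz=[[0,0,-0.4],[0,0,-0.8],[0,0,-1.2],[0,0,-1.6],[0,0,-1.6]], spin=[0,0,0,0,0])

```text
t: 6.32
ee_pos: [0.4517, -0.1401, 0.0189]
tcp_rot: [-0.579, -3.087, 0.0]
wrist_force: [-0.0, -0.2, -1.1]
opening: 0.0556
grasp_force: 64.0
```

Emit:
move_arm(gripper=[5,5,5], xyz=[[0,0,-0.2],[0,0,-0.3],[0,0,-0.3]], spin=[0,0,0])

```text
t: 6.7
ee_pos: [0.4521, -0.1402, 0.0171]
tcp_rot: [0.579, 3.087, 0.0]
wrist_force: [-2.0, -0.6, 8.1]
opening: 0.0556
grasp_force: 65.1
```

Seated, with contact at the expected height. I'll release and rise.

Emit:
move_arm(gripper=[6.5,8,8.5,8.5,8.5,8.5,8.5,8.5,8.5,8.5,8.5], xyz=[[0,0,0],[0,0,0],[0,0,0],[0,0,0],[0,0,3],[0,0,7],[0,0,12],[0,0,15],[0,0,15],[0,0,15],[0,0,15]], spin=[0,0,0,0,0,0,0,0,0,0,0])

```text
t: 8.07
ee_pos: [0.4511, -0.1399, 0.1651]
tcp_rot: [-0.579, -3.085, -0.0]
wrist_force: [0.4, -0.1, 0.0]
opening: 0.0849
grasp_force: 0.0
```

```bash
python3 - <<'E'
from h import *
c=cap('wrist','w3.png');w=world(c);s=sensors.get_state();print(s['ee_pos'],s['opening'])
z=w[:,:,2];d=np.hypot(w[:,:,0]-.45,w[:,:,1]+.142)
m=(abs(z-.042)<.006)&(d<.034);p=w[m];print(len(p),np.percentile(p[:,2],[5,50,95]),cv2.minEnclosingCircle((p[:,:2]*1000).astype(np.float32)))
A=np.c_[p[:,:2]-p[:,:2].mean(0),np.ones(len(p))];print(np.linalg.lstsq(A,p[:,2],rcond=None)[0])
pn=(abs(z-.034)<.002)&(d<.0095);print('pin',w[pn].mean(0),pn.sum())
im=c['image'].astype(int);mm=(im.min(2)>110)&m&(d>.0125)
v,u=np.where(mm);print(mm.sum(),u.min(),u.max(),v.min(),v.max());q=w[mm];print(q.mean(0),cv2.minEnclosingCircle((q[:,:2]*1000).astype(np.float32)))
pl=(abs(z-.011)<.003)&(d<.07);print('plate',np.median(z[pl]))
E
```

```text
[ 0.45122764 -0.13996619  0.16520082] 0.08536660860857914
2024 [0.03900855 0.04073742 0.04191265] ((450.2813720703125, -141.61154174804688), 29.646135330200195)
[ 0.00461678 -0.0006741   0.0406164 ]
pin [ 0.45016974 -0.14186559  0.0329168 ] 164
154 226 276 171 213
[ 0.4622513  -0.14433132  0.04058426] ((450.5325012207031, -143.02658081054688), 28.66655731201172)
plate 0.010823055688472484
```

View pics/w3.png

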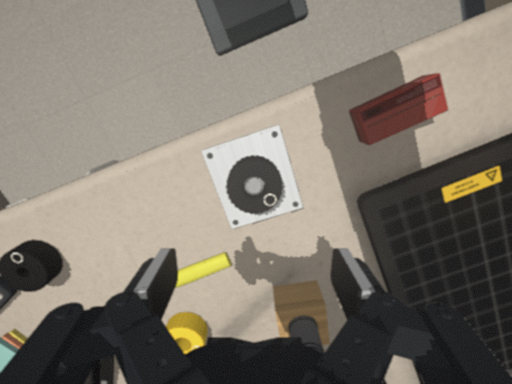

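The tyre is flat on the plate, with its top 30 mm above it and the mark ring at pixel (270,200). Next I'll locate the mark precisely.

```bash
python3 - <<'E'
from h import *
c=load('wrist');w=world(c);im=c['image'].astype(int)
s=np.s_[192:209,261:279];mm=(im[s].min(2)>100);q=w[s][mm];v,u=np.where(mm);print(u.min()+261,u.max()+261,v.min()+192,v.max()+192)
(a,b),r=cv2.minEnclosingCircle((q[:,:2]*1000).astype(np.float32));print(q.mean(0),a,b,r,np.hypot(a-450.2,b+141.8))
E
```

```text
263 278 193 208
[nan nan nan] 476.3155212402344 -128.74365234375 15.701005935668945 29.197408511201786
```

Emit:
move_arm(gripper=[8.5,8.5,8.5,8.5,8.5,8.5], xyz=[[5,-0.3,2],[10,-0.6,4],[15,-0.9,4],[18.5,-1,4],[18.5,-1,4],[18.5,-1,4]], spin=[0,0,0,0,0,0])

```text
t: 8.88
ee_pos: [0.6354, -0.1504, 0.205]
tcp_rot: [-0.58, -3.084, 0.0]
wrist_force: [-0.8, 0.6, -1.9]
opening: 0.085
grasp_force: 0.0
```

```bash
python3 - <<'E'
from h import *
c=cap('wrist','w4.png');w=world(c);s=sensors.get_state();print(s['ee_pos'],s['opening'])
z=w[:,:,2];d=np.hypot(w[:,:,0]-.635,w[:,:,1]+.15)
p=w[(z>.097)&(z<.106)&(d<.03)];print(len(p));print(cv2.minEnclosingCircle((p[:,:2]*1000).astype(np.float32))) if len(p) else 0
p=w[(abs(z-.047)<.004)&(d<.05)];print(cv2.minAreaRect((p[:,:2]*1000).astype(np.float32)))
E
```

```text
[ 0.6353774  -0.15045447  0.20547516] 0.0849904617514438
867
((635.7786865234375, -150.40660095214844), 16.4500732421875)
((636.1951293945312, -150.3867950439453), (59.927513122558594, 60.55775833129883), 78.34858703613281)
```

Tester at (0.636,-0.150), and the gripper is centred over it. I'll measure the mark in this same view and then descend.

```bash
python3 - <<'E'
from h import *
c=load('wrist');w=world(c);im=c['image'].astype(int);z=w[:,:,2]
d=np.hypot(w[:,:,0]-.4502,w[:,:,1]+.1418)
m=(abs(z-.042)<.006)&(d<.027)&(d>.0145)
mm=m&(im.min(2)>90);v,u=np.where(mm);q=w[mm]
if len(q): print(len(q),u.min(),u.max(),v.min(),v.max(),q.mean(0),cv2.minEnclosingCircle((q[:,:2]*1000).astype(np.float32)))
v0,u0=np.where(d<.03);print(u0.min(),u0.max(),v0.min(),v0.max())
p=w[(abs(z-.042)<.005)&(d<.034)];print(cv2.minEnclosingCircle((p[:,:2]*1000).astype(np.float32)))
E
```

```text
127 166 219 3 23 [ 0.46676912 -0.13225482  0.04103444] ((456.6099548339844, -146.04293823242188), 25.808557510375977)
164 227 0 42
((450.7928161621094, -141.69456481933594), 29.53571319580078)
```

Emit:
move_arm(gripper=[8.5,8.5,8.5,8.5,8.5,5,2.5,2.5,2.5,2.5,2.5,2.5], xyz=[[0,0,-5],[0,0,-9],[0,0,-13],[0.1,0,-15],[0.1,0,-15],[0.1,0,-15],[0.1,0,-15],[0.1,0,-15],[0.1,0,-15],[0.1,0,-15],[0.1,0,-15],[0.1,0,-15]], spin=[0,0,0,0,0,0,0,0,0,0,0,0])

```text
t: 10.42
ee_pos: [0.6388, -0.1503, 0.0577]
tcp_rot: [0.579, 3.086, 0.0]
wrist_force: [-0.9, 1.4, 5.7]
opening: 0.0327
grasp_force: 59.0
```

```bash
python3 - <<'E'
from h import *
c=load('wrist');w=world(c);im=c['image'].astype(int);z=w[:,:,2]
e=np.hypot(w[:,:,0]-.468,w[:,:,1]+.1317)
q=w[(e<.010)&(abs(z-.042)<.006)&(im.min(2)>80)]
print(len(q),q.mean(0),cv2.minEnclosingCircle((q[:,:2]*1000).astype(np.float32)))
E
```

```text
161 [ 0.46749108 -0.13085042  0.04093663] ((467.30816650390625, -131.80772399902344), 9.227882385253906)
```

Emit:
move_arm(gripper=[2.5,2.5,2.5,2.5,2.5,2.5,2.5,2.5], xyz=[[0,0,1],[0,0,3],[0,0,6],[0,0,9],[0,0,11],[0,0,11],[0,0,11],[0,0,11]], spin=[0,0,0,0,0,0,0,0])

```text
t: 11.42
ee_pos: [0.6372, -0.1499, 0.1652]
tcp_rot: [-0.579, -3.086, -0.0]
wrist_force: [-0.6, -0.3, -1.6]
opening: 0.0324
grasp_force: 59.7
```

Emit:
move_arm(gripper=[2.5,2.5,2.5,2.5,2.5,2.5,2.5], xyz=[[-4,0.5,0],[-9,1,0],[-13,1.5,0],[-17,1.9,0],[-17,1.9,-3],[-17,1.9,-4],[-17,1.9,-4]], spin=[0,0,0,0,0,0,0])

```text
t: 12.3
ee_pos: [0.468, -0.1312, 0.1256]
tcp_rot: [-0.579, -3.086, 0.0]
wrist_force: [0.3, -0.9, -1.2]
opening: 0.0326
grasp_force: 59.9
```

```bash
python3 - <<'E'
from h import *
c=cap('wrist');b=cap('scene');s=sensors.get_state();print(s['ee_pos'],s['wrist_force'])
w=world(c);z=w[:,:,2];d=np.hypot(w[:,:,0]-.467,w[:,:,1]+.1305)
zs=z[d<.03];print(np.histogram(zs[~np.isnan(zs)],bins=np.arange(0,.26,.01)))
K=b['camera_matrix']
uv=cv2.projectPoints(np.float64([[.4675,-.1305,.06]]),b['rvec'],b['tvec'],K,None)[0].ravel();print(uv)
u,v=uv.astype(int)
A=cv2.resize(b['image'][v-40:v+25,u-33:u+32],(400,400),interpolation=2)
B=cv2.resize(c['image'],(400,300));B=np.vstack([B,np.zeros((100,400,3),np.uint8)])
cv2.imwrite('pics/p5.png',np.hstack([A,B])[:,:,::-1])
E
```

```text
[ 0.46873137 -0.13144814  0.12652057] [ 0.16573411  1.21715195 -1.82569933]
(array([  83,  628,   97,  630, 1016,    0,    1,   36,    0,    0,  127,
        356,  422,  809, 1005, 1249, 5007, 1057,  527, 1914, 4347, 3734,
         57,    0,    0]), array([0.  , 0.01, 0.02, 0.03, 0.04, 0.05, 0.06, 0.07, 0.08, 0.09, 0.1 ,
       0.11, 0.12, 0.13, 0.14, 0.15, 0.16, 0.17, 0.18, 0.19, 0.2 , 0.21,
       0.22, 0.23, 0.24, 0.25]))
[222.80412311 191.23320845]
```

View pics/p5.png

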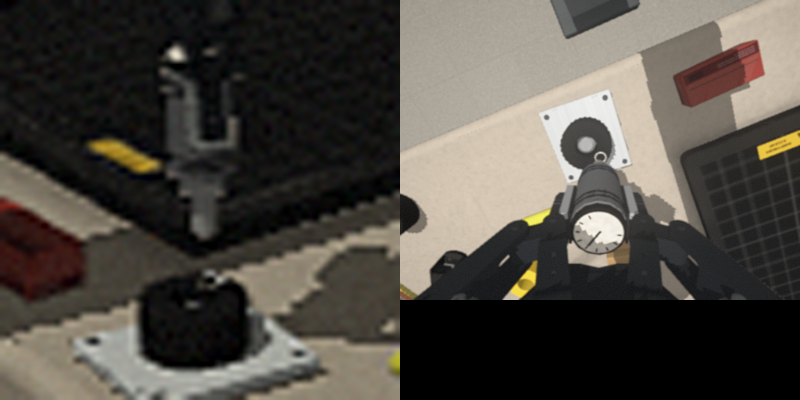

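The scene crop shows the tester upright and just above the tyre mark. The wrist view shows the mark at about (256,200), right below the barrel. I'll check the tester's axis against the mark.

```bash
python3 - <<'E'
from h import *
c=load('wrist');w=world(c);im=c['image'].astype(int);z=w[:,:,2];d=np.hypot(w[:,:,0]-.468,w[:,:,1]+.131)
s=np.zeros(z.shape,bool);s[240:335,205:305]=1
p=w[s&(d<.025)&(z>.158)&(z<.18)];print(np.percentile(p[:,2],[5,25,50,75,95]))
zt=np.median(p[:,2]);p=p[abs(p[:,2]-zt)<.003];print('cap',len(p),cv2.minEnclosingCircle((p[:,:2]*1000).astype(np.float32)))
# mark
q=(np.hypot(w[:,:,0]-.4675,w[:,:,1]+.131)<.012)&(abs(z-.042)<.005);mm=q&(im.min(2)>90);v,u=np.where(mm);P=w[mm]
print('mark',len(P),u.min(),u.max(),v.min(),v.max(),P.min(0),P.max(0),P.mean(0))
p=w[(abs(z-.042)<.005)&(np.hypot(w[:,:,0]-.45,w[:,:,1]+.142)<.034)];print('tyre',cv2.minEnclosingCircle((p[:,:2]*1000).astype(np.float32)))
# barrel: per-height slices on camera side, circle fit r=17
from scipy.optimize import least_squares as L
for h in (.11,.12,.13,.14,.15):
    b=w[(abs(z-h)<.004)&(d<.02)]*1000
    b=b[np.hypot(b[:,0]-468,b[:,1]+131)<20]
    if len(b)>20:
        r=L(lambda x:np.hypot(b[:,0]-x[0],b[:,1]-x[1])-17,[468,-131],loss='soft_l1');print(h,len(b),r.x,abs(r.fun).mean())
cv2.imwrite('pics/mk.png',cv2.resize(c['image'][170:230,215:305],(720,480),interpolation=2)[:,:,::-1])
E
```

```text
[0.16044599 0.16603118 0.16873338 0.16927859 0.17023386]
cap 3839 ((463.3868103027344, -130.17857360839844), 22.391510009765625)
mark 120 248 268 194 207 [ 0.4606106  -0.13809787  0.03776599] [ 0.47515091 -0.1204446   0.04281604] [ 0.46698753 -0.12951194  0.04088543]
tyre ((450.35400390625, -141.51548767089844), 29.525278091430664)
0.11 205 [ 465.31901862 -131.84000855] 0.2315590977988067
0.12 309 [ 465.42941296 -131.90837287] 0.22108947817754696
0.13 356 [ 465.50629712 -131.78380434] 0.355804705287605
0.14 452 [ 465.61202484 -131.73918182] 0.40528057601608375
0.15 509 [ 465.53240899 -131.63346477] 0.44230082934760007
```

View pics/mk.png

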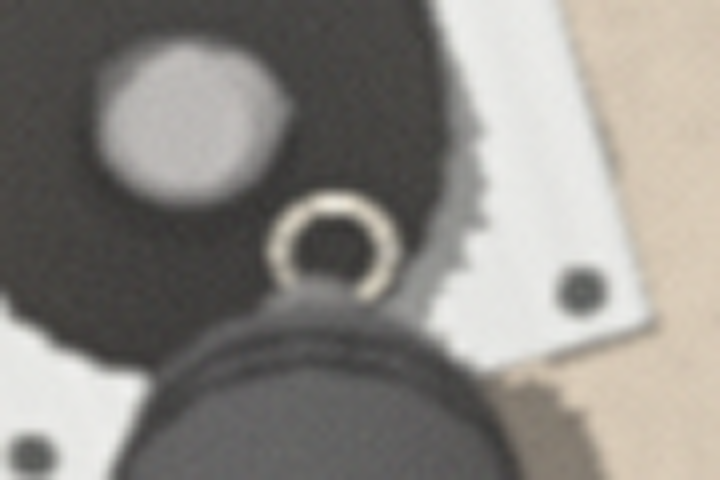

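The ring is centred at crop (333,252), which is wrist pixel (256.6,201.5).

```bash
python3 - <<'E'
from h import *
c=load('wrist');K=c['camera_matrix'];R=cv2.Rodrigues(c['rvec'])[0];t=np.ravel(c['tvec'])
for uv in [(256.1,201),(256.6,201.5)]:
    r=R.T@np.linalg.inv(K)@[*uv,1];o=-R.T@t;P=o+r*(.041-o[2])/r[2];print(P,np.hypot(P[0]-.4503,P[1]+.1416))
E
```

```text
[ 0.46779595 -0.13066974  0.041     ] 0.02062956019811624
[ 0.46839739 -0.13042647  0.041     ] 0.021268836661905165
```

Emit:
move_arm(gripper=[2.5,2.5,2.5,2.5,2.5,2.5], xyz=[[0.2,0.1,0],[0.2,0.1,-1],[0.2,0.1,-2],[0.2,0.1,-2.4],[0.2,0.1,-2.4],[0.2,0.1,-2.4]], spin=[0,0,0,0,0,0])

```text
t: 13.15
ee_pos: [0.4701, -0.1303, 0.1024]
tcp_rot: [0.579, 3.088, -0.0]
wrist_force: [-0.5, -0.7, -2.0]
opening: 0.0328
grasp_force: 59.9
```

```bash
python3 - <<'E'
from h import *
c=cap('wrist');w=world(c);s=sensors.get_state();print(s['ee_pos'],s['wrist_force'])
from scipy.optimize import least_squares as L
z=w[:,:,2];d=np.hypot(w[:,:,0]-.468,w[:,:,1]+.131)
for h in (.09,.1,.11,.12):
    b=w[(abs(z-h)<.004)&(d<.021)]*1000
    if len(b)>20:
        r=L(lambda x:np.hypot(b[:,0]-x[0],b[:,1]-x[1])-17,[468,-131],loss='soft_l1');print(h,len(b),r.x,abs(r.fun).mean())
p=w[(abs(z-.042)<.005)&(np.hypot(w[:,:,0]-.45,w[:,:,1]+.142)<.034)];print('tyre',cv2.minEnclosingCircle((p[:,:2]*1000).astype(np.float32)))
p=w[(d<.016)&(z>.12)&(z<.16)];print(np.percentile(p[:,2],[25,50,75]))
E
```

```text
[ 0.47019913 -0.13026337  0.10248191] [-0.05057463 -0.27678067 -1.28642923]
0.09 256 [ 467.32536618 -130.96341134] 0.2432811399056376
0.1 294 [ 467.57200417 -131.08590738] 0.23008489745533983
0.11 425 [ 467.51801675 -130.95605771] 0.5710635784321099
0.12 526 [ 467.5138413  -131.04436761] 0.6125868372929405
tyre ((450.27557373046875, -141.3421630859375), 29.46356964111328)
[0.14542208 0.14580421 0.1461742 ]
```

Emit:
move_arm(gripper=[2.5,2.5,2.5,2.5,2.5], xyz=[[0,0,-0.3],[0,0,-0.6],[0,0,-0.8],[0,0,-0.8],[0,0,-0.8]], spin=[0,0,0,0,0])

```text
t: 13.82
ee_pos: [0.4702, -0.1302, 0.0945]
tcp_rot: [0.579, 3.087, 0.0]
wrist_force: [0.3, 0.8, 0.9]
opening: 0.033
grasp_force: 59.9
```

```bash
python3 - <<'E'
from h import *
f=[]
for i in range(8): capture('top'); s=sensors.get_state(); f.append([*s['wrist_force'],s['ee_pos'][2]])
print(np.mean(f,0),np.std(f,0))
E
```

```text
[0.46190697 0.0912748  0.53990063 0.0944109 ] [5.41171026e-01 3.36460309e-01 6.58255901e-01 2.40938357e-05]
```

Emit:
move_arm(gripper=[2.5,2.5,2.5,2.5], xyz=[[0,0,-0.3],[0,0,-0.55],[0,0,-0.55],[0,0,-0.55]], spin=[0,0,0,0])

```text
t: 14.72
ee_pos: [0.4702, -0.1301, 0.0888]
tcp_rot: [0.579, 3.088, 0.0]
wrist_force: [-0.0, 0.4, 2.9]
opening: 0.0327
grasp_force: 60.1
```

```bash
python3 - <<'E'
from h import *
f=[]
for i in range(15): capture('top'); s=sensors.get_state(); f.append([*s['wrist_force'],s['ee_pos'][2]])
print(np.mean(f,0),np.std(f,0))
c=cap('wrist');w=world(c);z=w[:,:,2];d=np.hypot(w[:,:,0]-.468,w[:,:,1]+.131)
from scipy.optimize import least_squares as L
for h in (.09,.1,.11):
    b=w[(abs(z-h)<.004)&(d<.021)]*1000
    r=L(lambda x:np.hypot(b[:,0]-x[0],b[:,1]-x[1])-17,[468,-131],loss='soft_l1');print(h,len(b),r.x)
p=w[(d<.016)&(z>.12)&(z<.16)];print(np.median(p[:,2]))
p=w[(abs(z-.042)<.005)&(np.hypot(w[:,:,0]-.45,w[:,:,1]+.142)<.03)];print('tyretop',np.percentile(p[:,2],[25,50,75]),cv2.minEnclosingCircle((p[:,:2]*1000).astype(np.float32)))
b=cap('scene');uv=cv2.projectPoints(np.float64([[.4675,-.1305,.06]]),b['rvec'],b['tvec'],b['camera_matrix'],None)[0].ravel();u,v=uv.astype(int)
cv2.imwrite('pics/p6.png',cv2.resize(b['image'][v-35:v+35,u-50:u+50],(800,560),interpolation=2)[:,:,::-1])
E
```

```text
[1.03320346 0.69480784 1.97610008 0.08887199] [6.21661717e-01 4.93434159e-01 3.96398241e-01 2.58155320e-05]
0.09 338 [ 467.57868256 -130.90258194]
0.1 461 [ 467.49852158 -130.86556737]
0.11 492 [ 467.46138785 -130.84830926]
0.13224404588434321
tyretop [0.04025738 0.04073525 0.04118411] ((450.19061279296875, -141.36813354492188), 29.59530258178711)
```

View pics/p6.png

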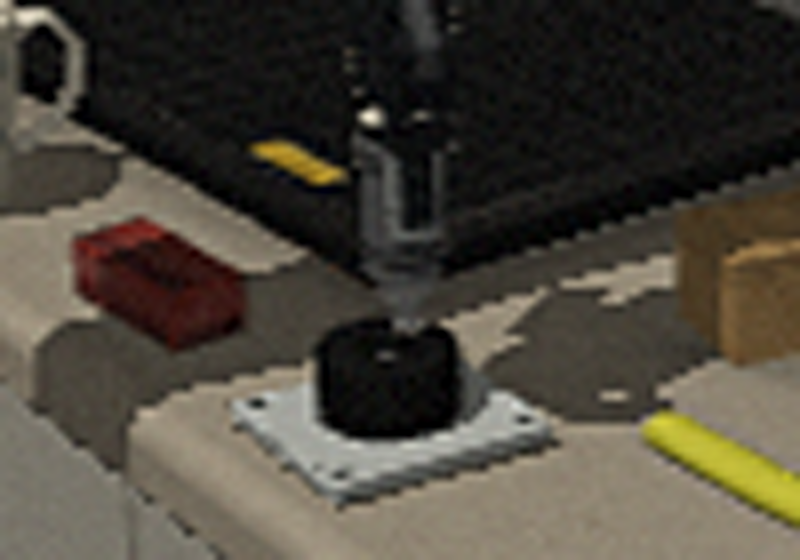

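The foot is on the mark. The spring force of about 3.4 N and the cap height both put it 7.6–8.5 mm in, close to half way. I'll hand in.

```bash
python3 -c "
from rig import workorder;print(workorder.job_done())"
```

```text
the job is handed in; nothing more can be done
None
```

I handed the job in with the wide-bore tyre flat on the stand and the other tyre left on the worktop; the arm is still holding the tester upright on the mark, foot about half way in (roughly 8 of 16 mm).

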